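Load a frame rest and counter-hold the jig's T-bolt

ROBOT

A 6-joint arm with a two-finger parallel gripper is mounted at the origin on the work surface. World frame = base frame: x ahead of the robot, y to its left, z up, the work surface at z = 0. Lengths are in m, angles in rad, forces in N, time in s.
With the tool pointing down it reaches from about 0.35 to 0.85 m from the base axis. Payload 8.1 kg.
Tool frame: the origin (TCP) lies on the centre line of the jaws, within the pads' length; the fingertips stand 11 mm ahead of it and the grasp point (between the pads) lies 8 mm behind it (tip_reach is the z of the fingertips in the tool frame, in m); z points along the fingers, y is the direction in which the jaws open and shut (so a half turn about z gives the same grasp; the last joint's range is limited). The gripper opens to 93 mm and grips with 3 to 60 N. Pads are 15 mm wide; open, the fingers measure 128 mm over their backs; the gripper's body (75 mm by 188 mm) begins 65 mm behind the grasp point.
Start: joints at [-1.263, 0.13, 1.488, -0, 1.523, -0.085], TCP at [0.23, -0.554, 0.23] pointing down, gripper open.
Joint ranges: [-2.96, 2.96], [-0.89, 2.26], [0.02, 2.5], [-1.34, 4.48], [0, 2.73], [-2.66, 2.66]. Speed limits (rad/s): [2.39, 2.39, 2.79, 3.14, 3.14, 3.14].

INTERFACE

Orientations are given as a rotation vector (axis times angle).
In Python, from plant import read_state, read_camera, camera_params, close_job, silhouettes, tip_of, tip_reach gives the robot as it stands.
- The arm moves only by the shell command python3 -m creep 'ROWS' [FORCE]. ROWS is JSON, a list of rows, each a list of 5 numbers: the shift along the tool's x, y, z in m, then the turn about the tool's z in rad, then the closure in counts, from 0 (fully open) to 255 (shut). In form: [[dx, dy, dz, twist, gripper], ...]. A call has 1 to 12 rows; each row shifts and turns the commanded pose from where the row before left it, along the tool's axes as they then stand; what a row does not reach is not made up. A row lasts 1/12 s, in which the tool goes at most 41.7 mm and 7.16 degrees, less where a joint would pass 70% of its speed; a pose out of reach is approached as far as the arm can. A call is refused whole if a number of a shift passes 0.0417 or a number of a turn 0.125, either way. A call with a gripper value outside its range is refused whole. The fingers move at their own pace and stop on an object; FORCE is the grip in N (left out, the last holds). Time passes only in rows, so rows that do not move let the fingers close. It gives the time, the measured TCP pose, the force and the opening at its end, in the units of the state.
- read_state(): the state, without advancing time (a new reading comes with each control period).
- read_camera(name): name is "side" or "top"; returns the picture (400x640x3 uint8, red, green, blue); there is no depth.
- camera_params(name): a dict with "fov_y" (degrees; the focal length in pixels is half the picture's height over the tangent of half this angle, whatever the lens; pixels are square), "cx", "cy" (the principal point, pixels), "position" and "rotation" of the camera in the world. Camera axes: x right, y down, z forward; pixel columns grow to the right and rows downward; lengths in m; the calibration is good to about 2 mm. A picture is of the moment at which its call begins. camera_params takes no time and is no camera call.
- close_job(): hands the job in, once; it reports no verdict.
Trained networks look in the newest picture that a camera, given by its name, has taken for a name from the list of things; names that differ only in an ending like _2 or _b are one class to them, and where a whole thing is asked for, a point or a joint stands for the part that bears it (a point fixed in the world has none). Each returns a list of dicts, best first, with "confidence" (0 to 1); they miss things now and then, are a little off and sometimes report something else, mostly with a low value. They report only what shows in the picture. A call takes as long as a camera call. They do not tell look-alikes from the thing itself.
- silhouettes(camera, query): "region" (400x640 bool, what is visible of it) and "pixel" ([column, row] in pixels, amid what is visible of it).
- tip_of(camera, query): "pixel" ([column, row] in pixels: a listed point, or the origin of a listed thing).
The state is a dict: "t": time; "q": joint angles; "dq": joint speeds; "joint_torque": joint torques, N m; "tool_pos": TCP position; "orientation": TCP orientation; "force": force on the tool from outside, world axes, zero at the start; "wrist_torque": the same for the moment, N m; "opening": finger opening in m.
Only numpy, scipy, OpenCV 4.12 (cv2) and the standard library are available. Lean on these libraries where they do the work, as an engineer would, in place of code of your own. Each camera call takes 0.05 s, during which the arm holds its last target.

TASK

Take the brass frame rest out of the parts bin, set it flat in the open pocket of the blue clamping jig and let go of it. Then reach from above into the narrow gap behind the jig's bracket, pinch the hidden brass T-head of the bolt from both sides and bring it upright, so that the drooping spanner in front comes level, and finish while still holding the head so that it cannot turn. Leave the other rests, the jar and the spectacles where they are, and do not lift or touch the spanner.

Things in the scene. Friction and masses are not known exactly. Their poses are not given: they have to be found in the camera images.
- parts_bin: open grey plastic bin, 230 x 230 mm outside, 36 mm high, floor and walls 5 mm thick; origin at the centre of its underside, so its inner floor is 5 mm above; fixed. Holds three frame rests and a jar, each in a quarter of its own
- brass_rest: the part wanted: brass-coloured block with saddle top, 56 long (its own x) x 18 wide (y) x 28 mm tall, origin at the centre of its underside, z up; about 0.12 kg. It lies on the floor of the parts bin, black rubber pieces at both ends of its top
- steel_rest: steel-grey block of the same shape, a bystander: 56 long (its own x) x 18 wide (y) x 28 mm tall, origin at the centre of its underside, z up; about 0.12 kg. It lies on the floor of the parts bin, black rubber pieces at both ends of its top
- blue_rest: blue plastic block of the same shape, a bystander: 56 long (its own x) x 18 wide (y) x 28 mm tall, origin at the centre of its underside, z up; about 0.12 kg. It lies on the floor of the parts bin, black rubber pieces at both ends of its top
- screw_jar: small clear jar with a red cap, 36 mm across, 42 mm tall, standing in the parts bin; a bystander; origin at the centre of its underside
- spectacles: black spectacle front, 140 x 50 x 6 mm, lying loose on the bench; a bystander; origin at the centre of its underside
- jig: blue clamping jig fixed to the bench. Origin on the bench, z up, x points from the bracket's front to its rear (roughly away from the robot), y to the left. Blue base plate from x -117 to +73, y -80 to +80, top at z 12 mm. Steel bracket: upright plate x -10 to 0, y -55 to +55, up to z 85 mm. Behind it a steel rail, x 46 to 54, y -70 to +70, up to z 60 mm; the gap between them is 46 mm wide, open above and at both ends
- pocket (a point): centre of the floor of the jig's pocket (jig x -72, y +34, z 12 mm), in front of the bracket, axes as the jig's. Dark steel rim 7 mm high and 4 mm thick round an open space 63 mm along x by 25 mm along y; the brass rest lies in it lengthwise along x, either way round
- head_centre (a point): point on the bolt axis at the middle of the T-head (jig x 16, y 0, z 60 mm), axes as the jig's; the bolt axis runs along its x. This point does not turn with the bolt. The brass T-head is an oblong bar in the gap behind the bracket: 18 mm along the bolt axis (jig x 7 to 25), 14 mm wide (y) and 36 mm tall (z) when upright, centred on the bolt axis; its left and right side faces, 18 x 36 mm, are to be pinched (the rules call its left half tbolt_c0 and its right half tbolt_c1)
- head_top (a point): middle of the top end of the T-head, 18 mm above the bolt axis when upright; turns with the bolt
- tbolt (a joint): turning of the bolt, with its head and spanner, about the bolt axis, rad: 0 = head upright and spanner level, positive = spanner end raised, stops at -0.25 and 0.6. The spanner's weight (0.06 to 0.15 N m) keeps it drooping on the lower stop at -0.25 with the head leaning 0.25 rad, its top to the right; it falls back when let go. Closing the fingers hard (40 N or more) on the two sides of the leaning head turns it upright
- spanner_end (a point): centre of the round free end of the dark steel spanner (22 mm across, 7 mm thick) that sits on the brass nut in front of the bracket (jig x -21 to -14) and reaches 128 mm to the right (-y) of the bolt axis; 117 mm from the axis; turns with the bolt (the rules call its shank tbolt_c2 and this round end tbolt_c3)
Not all that is in view belongs to the job. What is shaped like the brass_rest but purple or red is not meant.

How it is judged:
On the way, in this order (a step that is already met when the one before it is completed fails the run):
1. the brass rest lies flat in the jig's pocket, let go (x of brass_rest in the frame of pocket between -0.007 and 0.007 m and y of brass_rest in the frame of pocket between -0.007 and 0.007 m and z of brass_rest in the frame of pocket between -0.003 and 0.003 m and angle between the x axis of brass_rest and the x axis of jig, either way round below 0.2 rad and angle between brass_rest's own z axis and vertical below 0.08 rad and contact force between the fingers and brass_rest below 0.1 N and linear speed of brass_rest below 0.02 m/s), for 0.2 s.
2. the T-head is pinched from both sides and upright, the spanner level (value of joint tbolt between -0.1 and 0.1 rad and contact force between the fingers and tbolt_c0 above 4 N and contact force between the fingers and tbolt_c1 above 4 N and contact force between each of tbolt_c2, tbolt_c3 and anything else below 0.5 N), for 0.3 s.
At the end, for the whole second after the job is handed in: Brass rest flat on the pocket floor (centre within 7 mm, height 3 mm, turn 0.2 rad, tilt 0.08 rad), at rest and released. T-head still pinched, over 4 N from the fingers on its left and on its right half, bolt within 0.1 rad of spanner level; nothing touches the spanner (all of step 1 and all of step 2); the arm keeps its last pose, push and grip.
It fails at once if steel rest moved more than 30 mm (distance of steel_rest from where it was at the start of the episode above 0.03 m).
It fails at once if blue rest moved more than 30 mm (distance of blue_rest from where it was at the start of the episode above 0.03 m).
It fails at once if screw jar moved more than 30 mm (distance of screw_jar from where it was at the start of the episode above 0.03 m).
It fails at once if spectacles moved more than 30 mm (distance of spectacles from where it was at the start of the episode above 0.03 m).
It fails at once if the spanner pushed with more than 3 N (contact force between any of tbolt_c2, tbolt_c3 and anything else above 3 N).
It also fails if it takes over 38 s, if anything falls off the work surface, if the arm or the gripper's body presses on something with over 40 N, if the wrist force passes 120 N, or if a joint passes its speed limit or range.

## Working session

There is one attempt and no reset: what is moved stays moved. The work goes in short steps, Python scripts to look and compute and a shell command to move; the robot and the scene stay as the last step left them, time stands still between calls to the robot, and variables do not carry over. Pictures are saved under pics/ and viewed, and the job is handed in when it is done.

```bash
ls; mkdir -p pics; python3 - <<'E'
from plant import *
import cv2
print(read_state())
for c in ("side","top"):
    print(c,camera_params(c))
    im=read_camera(c); cv2.imwrite(f"pics/{c}0.png",im[:,:,::-1])
print(tip_reach)
E
```

```text
pics
{'t': 0.0, 'q': array([-1.26338147e+00,  1.31146086e-01,  1.48929182e+00,  1.89550917e-05,
        1.52297931e+00, -8.54201336e-02]), 'dq': array([ 0.00079502, -0.00077811, -0.00018764,  0.00061784,  0.00120668,
        0.0003925 ]), 'joint_torque': array([-1.51484499e-03, -5.59852660e+01, -4.91756630e+01,  7.68189062e-02,
        3.51249729e-02, -1.04710202e-04]), 'tool_pos': array([ 0.22953472, -0.55376521,  0.22858954]), 'orientation': array([-3.07940593e+00, -6.12747980e-01,  2.87744341e-04]), 'force': array([0.43724408, 0.12421505, 0.19267126]), 'wrist_torque': array([ 0.02610662, -0.01204292, -0.00808366]), 'opening': 0.0927239816670576}
side {'fov_y': 55.251762507267415, 'cx': 317.1107544390365, 'cy': 196.20537965745294, 'position': array([0.5368355 , 0.77169888, 0.64562329]), 'rotation': array([-0.13473872,  2.8048678 , -1.30070105])}
top {'fov_y': 49.7368244967729, 'cx': 318.0819779330785, 'cy': 199.1177917649551, 'position': array([0.53560752, 0.05793506, 1.18090834]), 'rotation': array([-2.17039823,  2.19076814, -0.04658397])}
0.011
```

View pics/top0.png

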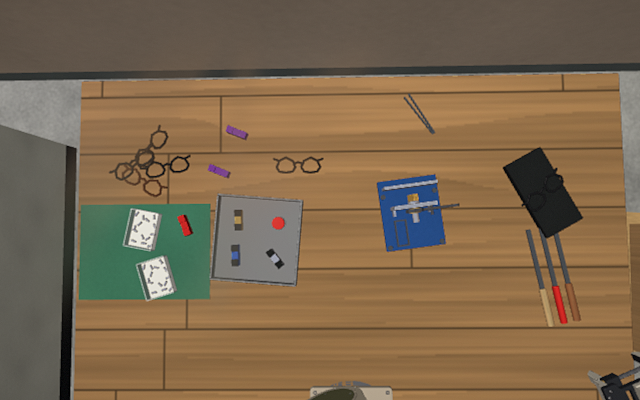

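View pics/side0.png

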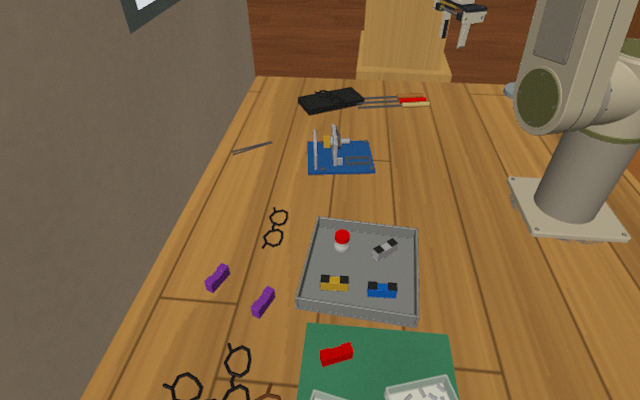

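Top view: brass rest at (238,220), red cap (278,223), steel (275,258), blue (235,255). The jig is around (411,213) with the brass head at about (413,200), and the spanner runs right to (458,206). Now I'll measure these.

```bash
cat > h.py <<'E'
from plant import *
import numpy as np, cv2
from scipy.spatial.transform import Rotation as R
def cam(c):
    p=camera_params(c); f=200/np.tan(np.radians(p["fov_y"]/2))
    return f,p["cx"],p["cy"],np.array(p["position"]),R.from_rotvec(p["rotation"]).as_matrix()
def ray(c,px):
    f,cx,cy,o,M=cam(c); d=M@np.array([(px[0]-cx)/f,(px[1]-cy)/f,1]); return o,d/np.linalg.norm(d)
def onz(c,px,z):
    o,d=ray(c,px); return o+d*(z-o[2])/d[2]
def proj(c,P):
    f,cx,cy,o,M=cam(c); v=(np.atleast_2d(P)-o)@M; return np.c_[f*v[:,0]/v[:,2]+cx,f*v[:,1]/v[:,2]+cy]
def tri(pa,pb):
    (o1,d1),(o2,d2)=ray("top",pa),ray("side",pb)
    t=np.linalg.lstsq(np.c_[d1,-d2],o2-o1,rcond=None)[0]
    a,b=o1+d1*t[0],o2+d2*t[1]; return (a+b)/2,np.linalg.norm(a-b)
E
python3 - <<'E'
from h import *
np.set_printoptions(precision=4,suppress=True)
for q in ("brass_rest","jig","pocket","head_centre","head_top","spanner_end","parts_bin"):
    r={}
    for c in ("top","side"):
        l=tip_of(c,q); r[c]=l
        for k in l[:3]: print(q,c,np.round(k["pixel"],1),round(k["confidence"],2))
    if r["top"] and r["side"]: print("   tri",*tri(r["top"][0]["pixel"],r["side"][0]["pixel"]))
for c in ("top","side"):
  for k in silhouettes(c,"brass_rest"):
    m=k["region"]; ys,xs=np.nonzero(m); print(c,k["pixel"],k["confidence"],m.sum(),cv2.minAreaRect(np.c_[xs,ys].astype(np.float32)))
im=cv2.imread("pics/top0.png"); cv2.imwrite("pics/t_jig.png",cv2.resize(im[165:260,365:470],None,fx=6,fy=6,interpolation=cv2.INTER_CUBIC))
cv2.imwrite("pics/t_bin.png",cv2.resize(im[185:295,200:310],None,fx=5,fy=5,interpolation=cv2.INTER_CUBIC))
im=cv2.imread("pics/side0.png"); cv2.imwrite("pics/s_jig.png",cv2.resize(im[115:185,295:385],None,fx=8,fy=8,interpolation=cv2.INTER_CUBIC))
print(read_state()["t"])
E
```

```text
brass_rest top [217.9 172.1] 0.73
brass_rest top [239.8 220.3] 0.6
brass_rest top [187.  223.8] 0.6
brass_rest side [337.1 360.6] 0.91
brass_rest side [264.3 306.6] 0.8
brass_rest side [217.7 281.8] 0.79
   tri [ 0.6172  0.3897 -0.0842] 0.1612633996632477
jig top [406.9 203.7] 0.75
jig side [332.2 159.5] 0.88
   tri [ 0.5912 -0.1626 -0.0028] 0.005863114702298107
pocket top [400.5 231.8] 0.76
pocket side [356.4 161.9] 0.92
pocket side [325.  142.1] 0.66
pocket side [276.4 228.4] 0.39
   tri [ 0.5174 -0.1418  0.0075] 0.000778783821482819
head_centre top [413.5 192.3] 0.63
head_centre side [324.7 140.9] 0.74
   tri [ 0.6162 -0.1695  0.0561] 0.009210528272715684
head_top top [414.1 198.1] 0.59
head_top top [235.7 219.2] 0.31
head_top side [325.7 135.6] 0.51
   tri [ 0.6065 -0.1666  0.0753] 0.004164054809847189
spanner_end top [457.2 205.2] 0.68
spanner_end side [335.5 127.4] 0.71
   tri [ 0.5872 -0.2885  0.0328] 9.197175896685542e-05
parts_bin top [257.5 236.4] 0.85
parts_bin side [362.6 271.7] 0.85
   tri [ 0.5018  0.2477 -0.0028] 0.013093875298856058
top [238.5, 219.5] 0.74 162 ((238.5
[... 249 characters left out ...]
, 6.892398357391357), 21.037511825561523)
top [236.3, 131.2] 0.44 171 ((236.74850463867188, 132.60354614257812), (22.615386962890625, 7.769231796264648), 22.61986541748047)
side [261.0, 306.6] 0.98 394 ((263.3269348144531, 302.3653869628906), (13.418987274169922, 32.97737503051758), 37.87498474121094)
side [335.3, 357.1] 0.89 544 ((336.45062255859375, 354.13214111328125), (17.09927749633789, 34.085693359375), 73.61045837402344)
side [217.9, 279.1] 0.64 396 ((217.37380981445312, 277.84503173828125), (13.904743194580078, 30.57912826538086), 42.709388732910156)
side [333.5, 284.0] 0.63 395 ((334.5038757324219, 282.9377746582031), (27.695959091186523, 15.033166885375977), 3.5763344764709473)
0.9
```

View pics/t_jig.png

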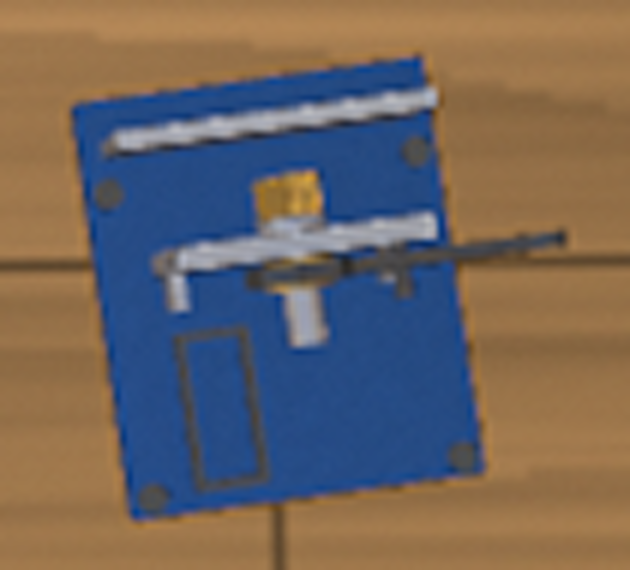

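View pics/t_bin.png

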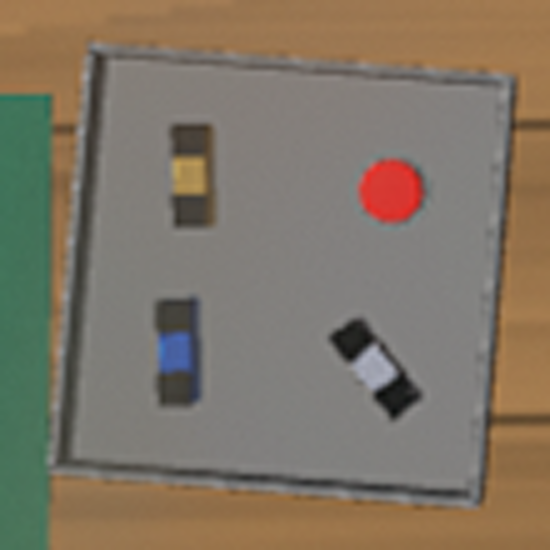

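View pics/s_jig.png

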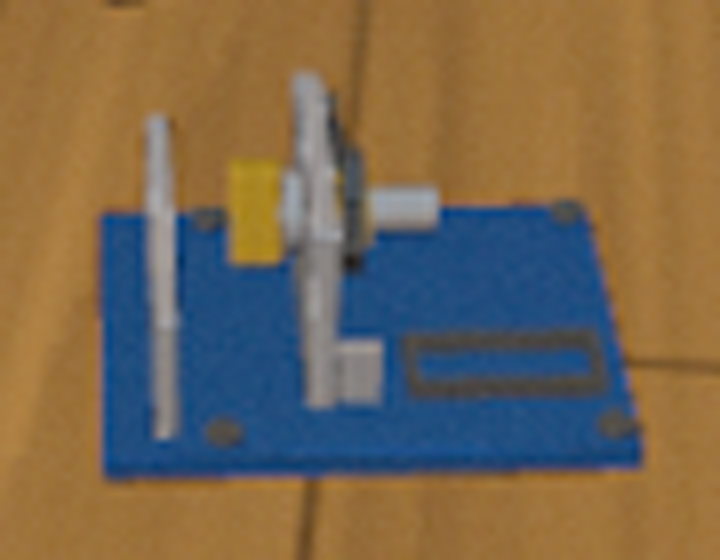

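```bash
cat > fit.py <<'E'
from h import *
from scipy.optimize import least_squares
np.set_printoptions(precision=4,suppress=True)
T=lambda p,x0,y0,s:np.array([(p[0]+.5)/s-.5+x0,(p[1]+.5)/s-.5+y0])
pts=[]
X=lambda x,y,z:np.array([x,y,z])/1000
for z,p in [(X(73,80,12),(75,105)),(X(73,-80,12),(420,58)),(X(-117,-80,12),(483,470)),(X(-117,80,12),(132,520)),
 (X(-36.5,50.5,19),(175,335)),(X(-36.5,17.5,19),(245,327)),(X(-107.5,17.5,19),(268,482)),(X(-107.5,50.5,19),(198,492))]:
    pts.append(("top",z,T(p,365,165,6)))
for z,p in [(X(73,80,12),(104,460)),(X(73,-80,12),(100,213)),(X(-117,-80,12),(585,208)),(X(-117,80,12),(640,457)),
 (X(-36.5,50.5,19),(412,395)),(X(-36.5,17.5,19),(403,335)),(X(-107.5,17.5,19),(593,332)),(X(-107.5,50.5,19),(608,393))]:
    pts.append(("side",z,T(p,295,115,8)))
def place(v,P):
    c,s=np.cos(v[2]),np.sin(v[2]); return np.array([v[0]+c*P[0]-s*P[1],v[1]+s*P[0]+c*P[1],P[2]])
def run(cs):
    f=lambda v:np.concatenate([proj(c,place(v,P))[0]-u for c,P,u in pts if c in cs])
    r=least_squares(f,[.59,-.16,.1],loss="soft_l1"); print(cs,r.x,"rms px",np.sqrt((f(r.x)**2).mean())); print(f(r.x).reshape(-1,2).T); return r.x
run(["top"]);run(["side"]);v=run(["top","side"])
for n,P in dict(pocket=X(-72,34,12),headc=X(16,0,60)).items(): print(n,place(v,P), proj("top",place(v,P)),proj("side",place(v,P)))
# brass
bt=[T(p,200,185,5) for p in [(170,125),(210,125),(212,227),(173,228)]]
W=np.array([onz("top",b,.033) for b in bt]); print(W,W.mean(0)); 
blk=np.array(bt)
print("len",W[0]-W[3],W[1]-W[2],W[0]-W[1])
for c,q in (("top",(239.8,220.3)),("side",None)):
    pass
print("side top-face centre", onz("side",(334,279),.033), onz("side",(333.5,284),.019))
binc=[T(p,200,185,5) for p in [(93,45),(515,77),(480,505),(52,467)]]
B=np.array([onz("top",b,.036) for b in binc]);print(B,B.mean(0))
jar=onz("top",T((392,190),200,185,5),.047);print("jar",jar)
E
python3 fit.py
python3 - <<'E'
import cv2
im=cv2.imread("pics/side0.png"); cv2.imwrite("pics/s_bin.png",cv2.resize(im[210:330,290:425],None,fx=5,fy=5,interpolation=cv2.INTER_CUBIC))
E
```

```text
['top'] [ 0.5913 -0.167   0.1258] rms px 0.3866368061719761
[[-0.7223  0.3564  0.5807 -0.1276 -0.3418  0.2136  0.2908 -0.3139]
 [-0.2794 -0.4451  0.6768  0.3202 -0.0867 -0.4095  0.1328  0.1205]]
['side'] [ 0.5899 -0.1608  0.1174] rms px 0.4449119546067713
[[-0.7796 -0.1797  0.5351  0.618  -0.5257 -0.263   0.5236  0.0829]
 [ 0.2759  0.2158 -0.0838 -0.4381 -0.4581  0.414   0.4083 -0.6022]]
['top', 'side'] [ 0.5907 -0.1659  0.1247] rms px 0.7479742317063613
[[-1.1118 -0.0232  0.119  -0.5993 -0.7793 -0.222  -0.1758 -0.7825 -0.6471
  -0.4342  0.0421  0.452  -0.6211 -0.4352  0.2366 -0.1328]
 [-0.0844 -0.1851  0.9514  0.5285  0.1294 -0.1797  0.3677  0.3416 -0.7342
  -0.5903 -1.1211 -1.735  -1.5812 -0.6571 -0.7603 -1.8275]]
pocket [ 0.5151 -0.1411  0.012 ] [[400.5573 232.8466]] [[357.1729 160.7961]]
headc [ 0.6066 -0.1639  0.06  ] [[411.8215 197.6629]] [[326.2803 140.7771]]
[[0.5811 0.3057 0.033 ]
 [0.5809 0.2843 0.033 ]
 [0.5265 0.2831 0.033 ]
 [0.5262 0.3039 0.033 ]] [0.5537 0.2943 0.033 ]
len [0.0549 0.0018 0.    ] [0.0544 0.0012 0.    ] [0.0002 0.0215 0.    ]
side top-face centre [0.5536 0.3003 0.033 ] [0.5542 0.3019 0.019 ]
[[0.6242 0.3466 0.036 ]
 [0.6048 0.1209 0.036 ]
 [0.3795 0.1408 0.036 ]
 [0.4008 0.3671 0.036 ]] [0.5023 0.2438 0.036 ]
jar [0.5452 0.1854 0.047 ]
```

View pics/s_bin.png

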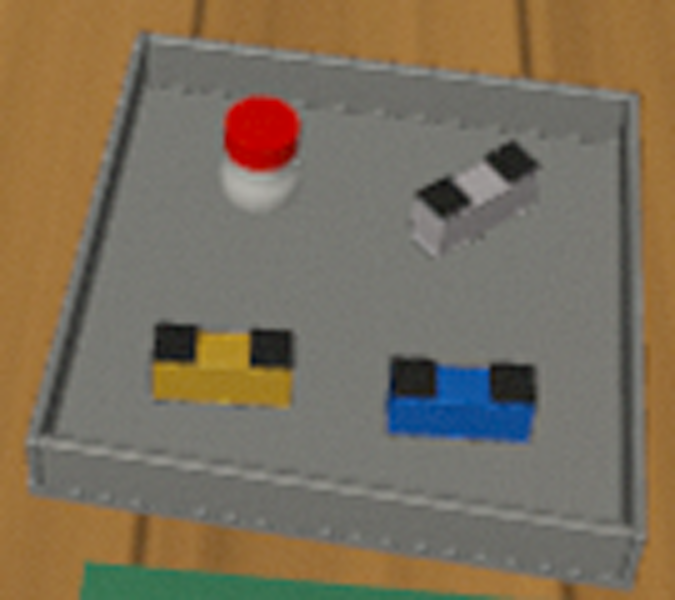

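```bash
python3 - <<'E'
import cv2,numpy as np
im=cv2.imread("pics/top0.png").astype(int)
# wall edge: dark band then table; and plank line; track strongest vertical gradient near
g=cv2.GaussianBlur(cv2.cvtColor(im.astype(np.uint8),cv2.COLOR_BGR2GRAY),(0,0),1).astype(float)
d=np.diff(g,axis=0)
for lo,hi in ((60,90),):
    xs=np.arange(5,636,15); ys=[]
    for x in xs:
        c=d[lo:hi,x]; k=c.argmax() if True else 0; ys.append(lo+k)
    print(list(zip(xs,ys)))
for lo,hi in ((322,335),(145,160)):
    xs=np.arange(215,500,15)
    print([(x,lo+g[lo:hi,x].argmin()) for x in xs])
E
```

```text
[(np.int64(5), np.int64(80)), (np.int64(20), np.int64(79)), (np.int64(35), np.int64(79)), (np.int64(50), np.int64(79)), (np.int64(65), np.int64(79)), (np.int64(80), np.int64(78)), (np.int64(95), np.int64(78)), (np.int64(110), np.int64(78)), (np.int64(125), np.int64(78)), (np.int64(140), np.int64(78)), (np.int64(155), np.int64(77)), (np.int64(170), np.int64(77)), (np.int64(185), np.int64(77)), (np.int64(200), np.int64(77)), (np.int64(215), np.int64(76)), (np.int64(230), np.int64(76)), (np.int64(245), np.int64(76)), (np.int64(260), np.int64(76)), (np.int64(275), np.int64(75)), (np.int64(290), np.int64(75)), (np.int64(305), np.int64(75)), (np.int64(320), np.int64(75)), (np.int64(335), np.int64(74)), (np.int64(350), np.int64(74)), (np.int64(365), np.int64(74)), (np.int64(380), np.int64(74)), (np.int64(395), np.int64(74)), (np.int64(410), np.int64(73)), (np.int64(425), np.int64(73)), (np.int64(440), np.int64(73)), (np.int64(455), np.int64(73)), (np.int64(470), np.int64(72)), (np.int64(485), np.int64(72)), (np.int64(500), np.int64(72)), (np.int64(515), np.int64(72)), (np.int64(530), np.int
[... 743 characters left out ...]
int64(455), np.int64(328)), (np.int64(470), np.int64(328)), (np.int64(485), np.int64(328))]
[(np.int64(215), np.int64(153)), (np.int64(230), np.int64(153)), (np.int64(245), np.int64(152)), (np.int64(260), np.int64(152)), (np.int64(275), np.int64(159)), (np.int64(290), np.int64(159)), (np.int64(305), np.int64(159)), (np.int64(320), np.int64(159)), (np.int64(335), np.int64(151)), (np.int64(350), np.int64(151)), (np.int64(365), np.int64(151)), (np.int64(380), np.int64(151)), (np.int64(395), np.int64(150)), (np.int64(410), np.int64(150)), (np.int64(425), np.int64(150)), (np.int64(440), np.int64(150)), (np.int64(455), np.int64(150)), (np.int64(470), np.int64(150)), (np.int64(485), np.int64(149))]
```

Lines are straight, so the lens is pinhole. The side camera shows about a 5 mm y offset from the top one at both the jig and the bin. I trust the top camera more and will check it against the fingers. First I turn the jaws and travel.

```bash
python3 -m creep '[[0,0,0,0.122,60],[0,0,0,0.122,132],[0,0,0,0.121,132],[0.0157,-0.038,0,0,132],[0.0157,-0.038,0,0,132],[0.0157,-0.038,0,0,132],[0.0157,-0.038,0,0,132],[0.0157,-0.038,0,0,132],[0.0157,-0.038,0,0,132],[0.0157,-0.038,0,0,132],[0.0157,-0.038,0,0,132],[0.0157,-0.038,0,0,132]]' 20
```

```text
t: 1.9
tool_pos: [0.3617, -0.2067, 0.2299]
orientation: [3.141, 0.043, 0.001]
force: [1.1, 0.4, 0.4]
opening: 0.045
```

```bash
python3 -m creep '[[0.0158,-0.0382,0,0,132],[0.0158,-0.0382,0,0,132],[0.0158,-0.0382,0,0,132],[0.0158,-0.0382,0,0,132],[0.0158,-0.0382,0,0,132],[0.0158,-0.0382,0,0,132],[0.0158,-0.0382,0,0,132],[0.0158,-0.0382,0,0,132],[0.0158,-0.0382,0,0,132],[0.0158,-0.0382,0,0,132],[0.0158,-0.0382,0.02,0,132],[0.0158,-0.0382,0.02,0,132]]'
python3 -m creep '[[0.016,-0.038,0.03,0,132],[0,0,0.03,0,132],[0,0,0.03,0,132],[0,0,0,0,132]]'
python3 - <<'E'
from h import *
s=read_state();print(s["t"],s["tool_pos"],s["orientation"],s["opening"],proj("top",s["tool_pos"]),proj("side",s["tool_pos"]))
for c,(a,b,e,f) in (("top",(185,295,200,310)),("side",(200,330,280,425))):
    im=read_camera(c)[:,:,::-1]; cv2.imwrite(f"pics/{c}1.png",cv2.resize(im[a:b,e:f],None,fx=5,fy=5,interpolation=cv2.INTER_CUBIC))
E
```

```text
t: 2.9
tool_pos: [0.5369, 0.2505, 0.1945]
orientation: [-3.14, -0.045, -0.006]
force: [0.3, -1.1, -0.6]
opening: 0.045
t: 3.23
tool_pos: [0.5432, 0.2782, 0.101]
orientation: [3.137, 0.045, -0.017]
force: [-1.8, -0.3, -1.9]
opening: 0.0448
3.2333 [0.54319011 0.27816959 0.10104651] [ 3.13694689  0.0454571  -0.01693295] 0.04477595480766063 [[238.6666976  223.58343697]] [[341.04659215 247.72572896]]
```

View pics/top1.png

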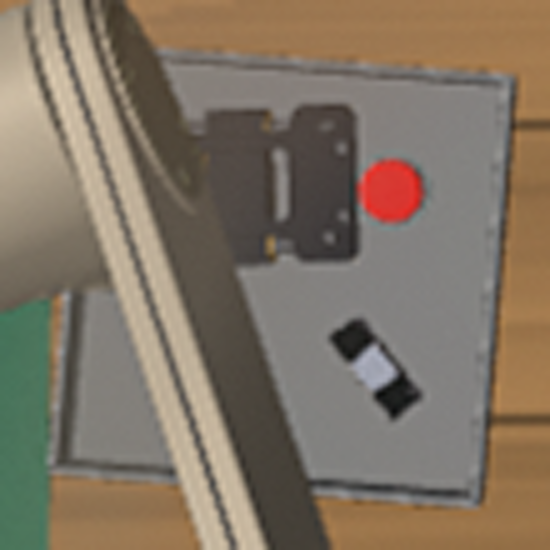

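View pics/side1.png

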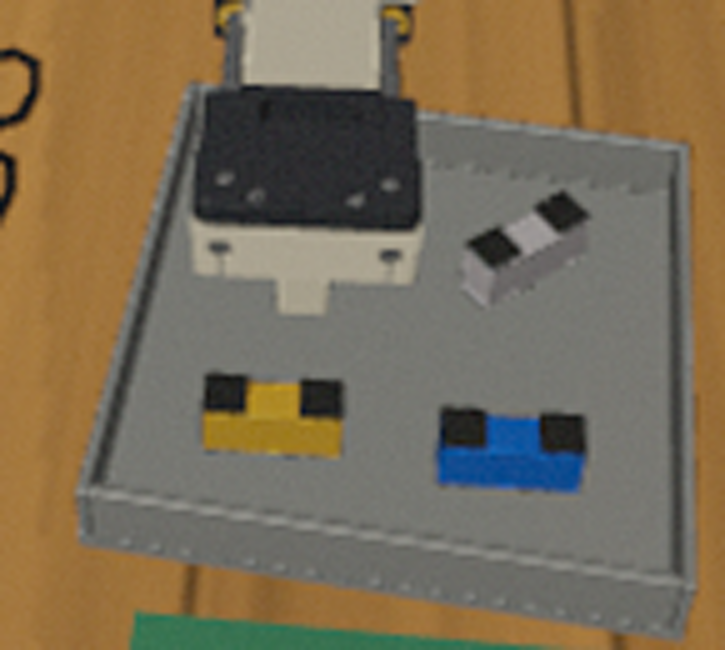

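```bash
python3 -c "
from plant import *
s=read_state();print(s['t'],s['tool_pos'],s['orientation'],s['dq'],s['q'])"
```

```text
3.3333 [0.54658494 0.2787797  0.10787122] [ 3.14003975  0.04378055 -0.00488683] [-0.00834445 -0.05054611 -0.05115607 -0.00089933  0.00342832  0.00031374] [ 3.88116125e-01  2.55665710e-01  1.57335520e+00 -2.09685812e-05
  1.31592335e+00  1.93103423e+00]
```

```bash
python3 - <<'E'
from h import *
for y in (.3009,.3184):
  for x in (.538,.553): print(y,x,proj("side",[x,y,.0955]))
# brass predictions with top estimate / side estimate
for yc in (.2955,.301):
  print(yc,[proj("side",[.5537+a,yc+b+ .028*a,z]).round(1).tolist() for a,b,z in ((.028,.009,.005),(-.028,.009,.005),(.028,.009,.033),(-.028,.009,.033))])
print("obs", [(290+p[0]/5-.4,210+p[1]/5-.4) for p in ((153,403),(290,407),(153,368),(292,366))])
E
```

```text
0.3009 0.538 [[343.10468847 259.01470007]]
0.3009 0.553 [[335.07334157 258.43532047]]
0.3184 0.538 [[342.65620137 266.3553362 ]]
0.3184 0.553 [[334.4733072  265.75254873]]
0.2955 [[[319.6, 288.6]], [[347.4, 290.1]], [[319.6, 280.0]], [[348.1, 281.5]]]
0.301 [[[319.4, 290.9]], [[347.3, 292.4]], [[319.4, 282.2]], [[348.0, 283.8]]]
obs [(320.20000000000005, 290.20000000000005), (347.6, 291.0), (320.20000000000005, 283.20000000000005), (348.0, 282.8)]
```

```bash
python3 -m creep '[[0.004,-0.009,0.0,0,132],[0.004,-0.009,0.01,0,132],[0,0,0.02,0,132],[0,0,0.02,0,132],[0,0,0,0,132],[0,0,0,0,132]]'
python3 - <<'E'
from h import *
s=read_state();print(s["t"],s["tool_pos"],s["orientation"],s["opening"])
for c,(a,b,e,f) in (("side",(200,330,280,425)),):
    im=read_camera(c)[:,:,::-1]; cv2.imwrite(f"pics/{c}2.png",cv2.resize(im[a:b,e:f],None,fx=5,fy=5,interpolation=cv2.INTER_CUBIC))
E
```

```text
t: 3.83
tool_pos: [0.5559, 0.2977, 0.0604]
orientation: [-3.141, -0.043, -0.001]
force: [-0.1, 0.5, -0.5]
opening: 0.0448
3.8333 [0.5558574  0.29774637 0.06038751] [-3.14080017e+00 -4.29750981e-02 -1.42446743e-03] 0.044805591555995054
```

View pics/side2.png

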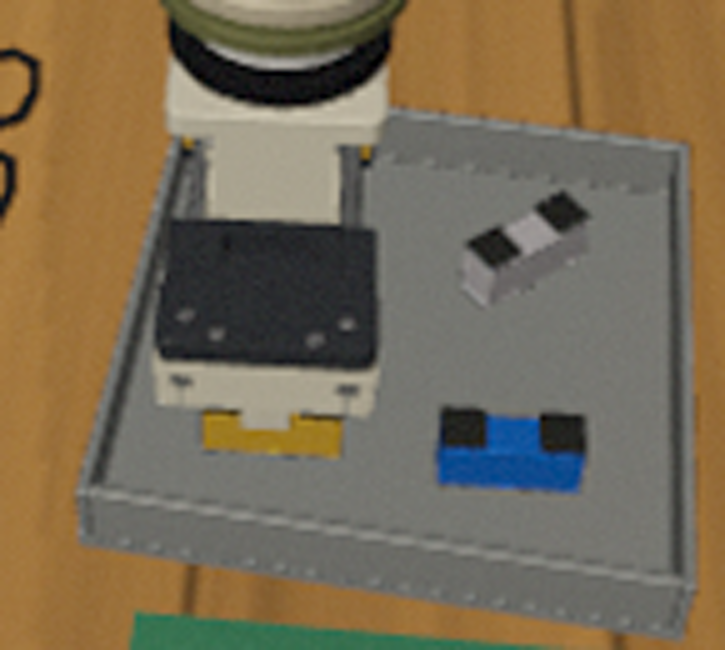

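```bash
python3 -m creep '[[-0.0015,0,0.017,0,132],[0,0,0.0172,0,132],[0,0,0,0,132],[0,0,0,0,132],[0,0,0,0,255],[0,0,0,0,255],[0,0,0,0,255],[0,0,0,0,255],[0,0,0,0,255],[0,0,0,0,255]]' 20
python3 - <<'E'
from h import *
s=read_state();print(s["t"],s["tool_pos"],s["orientation"],s["opening"],s["force"])
E
```

```text
t: 4.72
tool_pos: [0.5541, 0.2976, 0.0254]
orientation: [-3.141, -0.044, -0.002]
force: [-1.2, 0.6, 5.2]
opening: 0.0178
4.7167 [0.55414097 0.29762573 0.02542553] [-3.14087858e+00 -4.36371638e-02 -1.52272151e-03] 0.017769785579711143 [-1.17749201  0.60381428  5.15916739]
```

```bash
python3 -m creep '[[0,0,-0.02,0,255],[0,0,-0.03,0,255],[0,0,-0.03,0,255],[0,0,-0.04,0,255],[0,0,0,0,255]]' 25
python3 -m creep '[[-0.0042,0.0363,0,0,255],[-0.0042,0.0363,0,0,255],[-0.0042,0.0363,0,0,255],[-0.0042,0.0363,0,0,255],[-0.0042,0.0363,0,0,255],[-0.0042,0.0363,0,0,255],[-0.0042,0.0363,0,0,255],[-0.0042,0.0363,0,0,255],[-0.0042,0.0363,0,0,255],[-0.0042,0.0363,0,0,255],[-0.0042,0.0363,0,0,255],[-0.0042,0.0363,0,0,255]]'
python3 -m creep '[[0,0,0,-0.048,255],[0,0,0.02,-0.048,255],[0,0,0.02,0,255],[0,0,0.01,0,255],[0,0,0,0,255],[0,0,0,0,255]]'
python3 - <<'E'
from h import *
s=read_state();print(s["t"],s["tool_pos"],s["orientation"],s["opening"],s["force"])
for c,(a,b,e,f) in (("side",(85,205,260,400)),("top",(150,270,340,480))):
    im=read_camera(c)[:,:,::-1]; cv2.imwrite(f"pics/{c}3.png",cv2.resize(im[a:b,e:f],None,fx=5,fy=5,interpolation=cv2.INTER_CUBIC))
s=read_state();print(s["t"],s["tool_pos"],s["orientation"],s["opening"],s["force"])
E
```

```text
t: 5.13
tool_pos: [0.5578, 0.2992, 0.154]
orientation: [-3.136, -0.044, -0.018]
force: [1.9, 0.7, 0.3]
opening: 0.0178
t: 6.13
tool_pos: [0.5148, -0.1411, 0.1444]
orientation: [-3.141, -0.044, -0.0]
force: [0.3, -0.4, -1.7]
opening: 0.0177
t: 6.63
tool_pos: [0.5148, -0.139, 0.0941]
orientation: [-3.135, -0.194, 0.003]
force: [0.4, -0.6, -0.2]
opening: 0.0178
6.6333 [ 0.51481202 -0.13902781  0.0940659 ] [-3.13478842e+00 -1.94226728e-01  2.70118142e-03] 0.017775884198118045 [ 0.38487674 -0.57944917 -0.2250307 ]
6.7333 [ 0.5161675  -0.13945815  0.0957744 ] [3.13492836e+00 1.94658119e-01 2.14318700e-03] 0.01787263567142996 [ 0.50625675  0.61325839 -0.09833541]
```

View pics/side3.png

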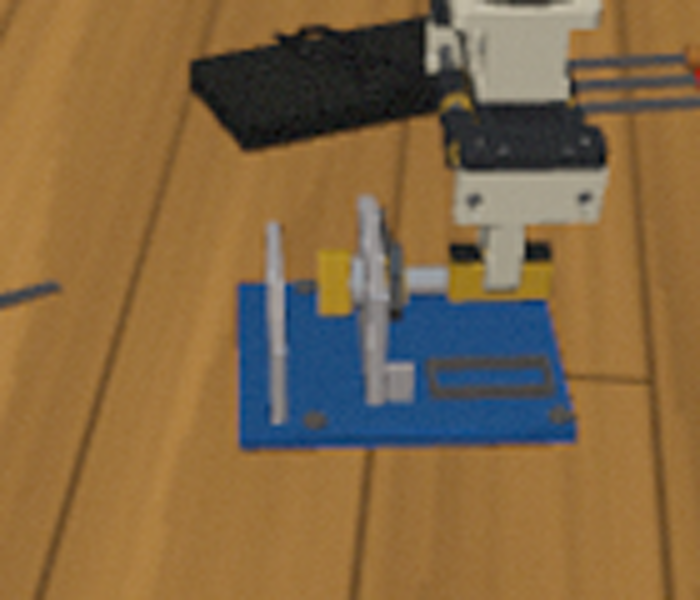

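View pics/top3.png

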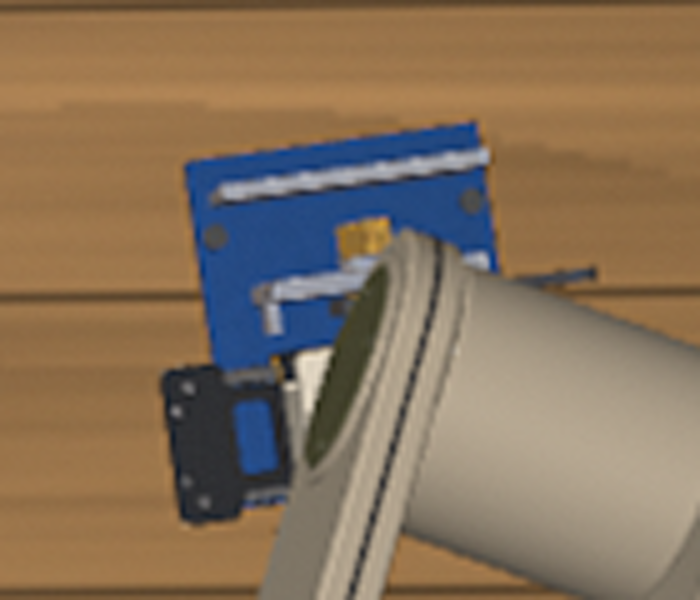

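```bash
python3 - <<'E'
from h import *
h=.124; X=np.array([np.cos(h),np.sin(h),0]);Y=np.array([-np.sin(h),np.cos(h),0])
t=np.array([.5150,-.1391,.0943])-[0,0,.0204]
P=[t+a*X+.009*Y for a in (.028,-.028)]
print(proj("side",P),"obs",(349.3,144.6),(369.3,144.4))
P=[t+a*X+.009*Y+[0,0,.028] for a in (.028,-.028)]
print(proj("side",P),"obs",[(260+p[0]/5-.4,85+p[1]/5-.4) for p in((449,262),(552,262))])
p0=np.array([.5154,-.1392,.019])
P=[p0+a*X+b*Y for a,b in ((.0355,.0165),(-.0355,.0165),(.0355,-.0165),(-.0355,-.0165),)]
print(proj("side",P),"obs",[(260+p[0]/5-.4,85+p[1]/5-.4) for p in((433,397),(553,397),(430,360),(549,357))])
E
```

```text
[[348.76023159 144.77907308]
 [369.05567101 144.39833973]] obs (349.3, 144.6) (369.3, 144.4)
[[349.252829   135.97707876]
 [369.90255697 135.5970675 ]] obs [(349.40000000000003, 137.0), (370.0, 137.0)]
[[345.28562008 162.73642976]
 [370.30898501 162.2488361 ]
 [344.35650464 156.14336344]
 [368.81180914 155.67339867]] obs [(346.20000000000005, 164.0), (370.20000000000005, 164.0), (345.6, 156.6), (369.40000000000003, 156.0)]
```

```bash
python3 -m creep '[[-0.001,-0.001,0.015,0,255],[0,0,0.02,0,255],[0,0,0.015,0,255],[0,0,0.001,0,255],[0,0,0,0,255],[0,0,0,0,255]]'
python3 - <<'E'
from h import *
for c,(a,b,e,f) in (("side",(115,185,295,385)),):
    im=read_camera(c)[:,:,::-1]; cv2.imwrite(f"pics/{c}4.png",cv2.resize(im[a:b,e:f],None,fx=8,fy=8,interpolation=cv2.INTER_CUBIC))
s=read_state();print(s["t"],s["tool_pos"],s["orientation"],s["opening"],s["force"])
E
```

```text
t: 7.23
tool_pos: [0.5154, -0.1388, 0.0452]
orientation: [3.135, 0.195, 0.003]
force: [0.2, -0.1, -0.5]
opening: 0.0176
7.2833 [ 0.51563399 -0.13893594  0.04549668] [3.13443589 0.19457782 0.00390265] 0.01793093391111571 [-0.39393521  0.2326992  -0.54780906]
```

View pics/side4.png

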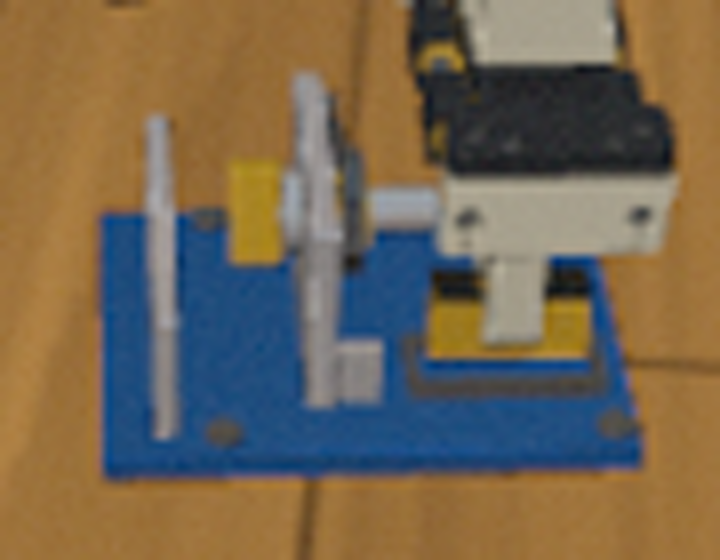

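```bash
python3 - <<'E'
from h import *
h=.124; X=np.array([np.cos(h),np.sin(h),0]);Y=np.array([-np.sin(h),np.cos(h),0])
p=np.array([.5156,-.1389,0])
Z=lambda px:((px-[295,115]+.5)*8-.5).round(0)
for n,a,b,z in (("rest",.028,.009,.0251),("rest",-.028,.009,.0251),("rim in",.0315,.0125,.019),("rim in",-.0315,.0125,.019),("rim out",.0355,.0165,.019),("rim out",-.0355,.0165,.019),("rim foot",.0355,.0165,.012),("rim foot",-.0355,.0165,.012)):
    print(n,Z(proj("side",p+a*X+b*Y+[0,0,z])[0]))
E
```

```text
rest [425. 359.]
rest [583. 356.]
rim in [416. 379.]
rim in [593. 376.]
rim out [405. 386.]
rim out [605. 382.]
rim foot [404. 402.]
rim foot [604. 398.]
```

```bash
python3 - <<'E'
import cv2
im=cv2.imread("pics/side4.png"); cv2.imwrite("pics/side4z.png",cv2.resize(im[320:420,390:630],None,fx=3,fy=3,interpolation=cv2.INTER_CUBIC))
E
```

```text
(no output)
```

View pics/side4z.png

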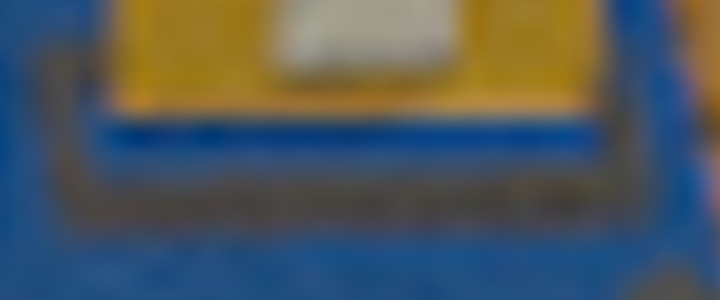

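```bash
python3 -m creep '[[0,0.0008,0.004,0,255],[0,0,0.004,0,255],[0,0,0.003,0,255],[0,0,0,0,255],[0,0,0,0,255]]'
python3 -m creep '[[0,0,0.001,0,255],[0,0,0.001,0,255],[0,0,0,0,255]]'
python3 - <<'E'
from h import *
s=read_state();print(s["t"],s["tool_pos"],s["orientation"],s["opening"],s["force"])
E
```

```text
t: 7.7
tool_pos: [0.5142, -0.1393, 0.0324]
orientation: [-3.135, -0.194, 0.001]
force: [0.3, 0.0, -1.4]
opening: 0.0175
t: 7.95
tool_pos: [0.5146, -0.1395, 0.0323]
orientation: [3.135, 0.195, -0.0]
force: [-7.4, 2.0, 14.8]
opening: 0.0176
7.95 [ 0.51456795 -0.13946027  0.03226166] [ 3.13546365e+00  1.94521393e-01 -2.46478226e-04] 0.017622364906204183 [-7.40191288  2.00681341 14.77333855]
```

Contact at TCP z 0.0323, against 0.0324 expected for the floor and 0.039 for the rim, so the rest is seated. I open the fingers and rise.

```bash
python3 -m creep '[[0,0,0,0,160],[0,0,0,0,160],[0,0,0,0,160],[0,0,0,0,160],[0,0,-0.015,0,160],[0,0,-0.03,0,160],[0,0,-0.04,0,150],[0,0,-0.04,0,140],[0,0,0,0,140],[0,0,0,0,140]]'
python3 - <<'E'
from h import *
for c,(a,b,e,f) in (("side",(115,185,295,385)),("top",(165,260,365,470))):
    im=read_camera(c)[:,:,::-1]; cv2.imwrite(f"pics/{c}5.png",cv2.resize(im[a:b,e:f],None,fx=6,fy=6,interpolation=cv2.INTER_CUBIC))
s=read_state();print(s["t"],s["tool_pos"],s["orientation"],s["opening"],s["force"])
E
```

```text
t: 8.78
tool_pos: [0.5167, -0.1402, 0.1591]
orientation: [3.133, 0.194, 0.01]
force: [-0.3, 0.3, -0.4]
opening: 0.0416
8.8833 [ 0.51402092 -0.13919771  0.15484848] [-3.13525628e+00 -1.94356963e-01  1.13748448e-03] 0.04200112539324364 [-0.50357383  0.78238272 -0.4461901 ]
```

View pics/side5.png

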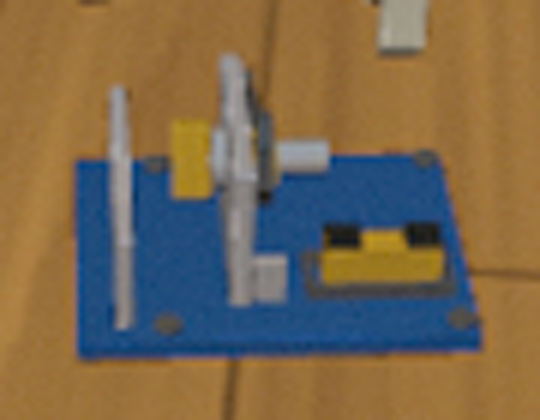

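View pics/top5.png

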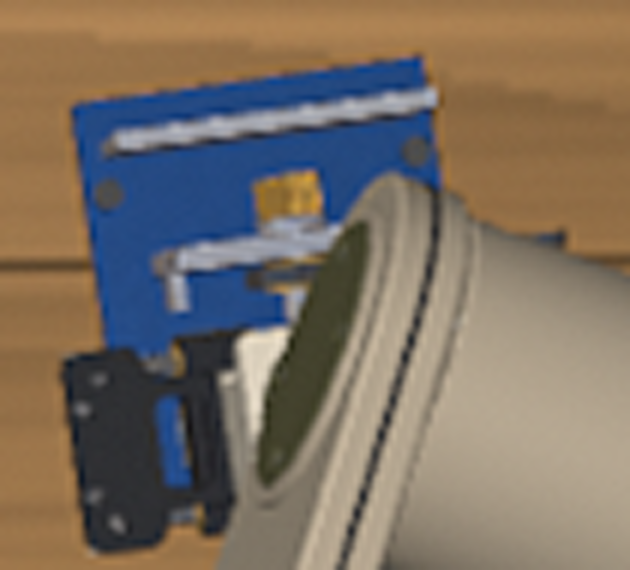

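```bash
python3 - <<'E'
from h import *
h=.124; X=np.array([np.cos(h),np.sin(h),0]);Y=np.array([-np.sin(h),np.cos(h),0])
t=np.array([.5150,-.1391,.0943])
for a in (.0375,-.0375):
  for y in (.094,.064):
    print(a,y,((proj("side",t+a*X+y*Y+[0,0,.073])[0]-[260,85])*5).round(0))
# finger tip outer for thicknesses, at opening .0178
for th in (.008,.0175): print(th,((proj("side",t+(.0089+th)*Y-[0,0,.011])[0]-[260,85])*5).round(0))
E
```

```text
0.0375 0.094 [449. 231.]
0.0375 0.064 [443. 199.]
-0.0375 0.094 [603. 228.]
-0.0375 0.064 [594. 197.]
0.008 [497. 291.]
0.0175 [499. 301.]
```

The rest sits flat inside the rim at (384,262) in the side crop. Next I go above the T-head.

```bash
python3 -m creep '[[0.03,0.0114,0,0,140],[0.03,0.0114,0,0,140],[0.03,0.0114,0,0,140],[0,0,0.02,0,140],[0,0,0.01,0,140],[0,0,0,0,140],[0,0,0,0,140]]'
python3 - <<'E'
from h import *
for c,(a,b,e,f) in (("side",(85,205,260,400)),("top",(150,270,340,480))):
    im=read_camera(c)[:,:,::-1]; cv2.imwrite(f"pics/{c}6.png",cv2.resize(im[a:b,e:f],None,fx=5,fy=5,interpolation=cv2.INTER_CUBIC))
s=read_state();print(s["t"],s["tool_pos"],s["orientation"],s["opening"],s["force"])
E
```

```text
t: 9.47
tool_pos: [0.6054, -0.1613, 0.1228]
orientation: [-3.133, -0.194, 0.008]
force: [-0.1, -0.9, 0.7]
opening: 0.0421
9.5667 [ 0.60714469 -0.1619657   0.12569208] [-3.13529073e+00 -1.94159473e-01  1.02455554e-03] 0.04169223125791537 [0.44825539 0.25079304 0.46873146]
```

View pics/side6.png

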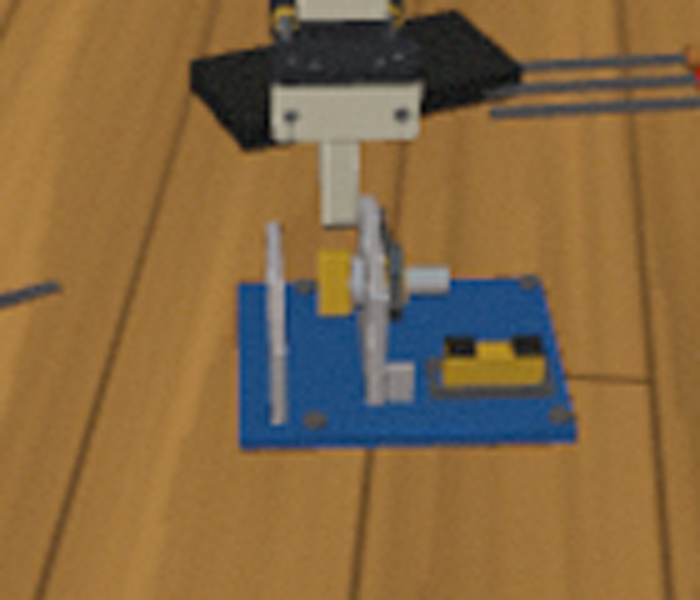

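View pics/top6.png

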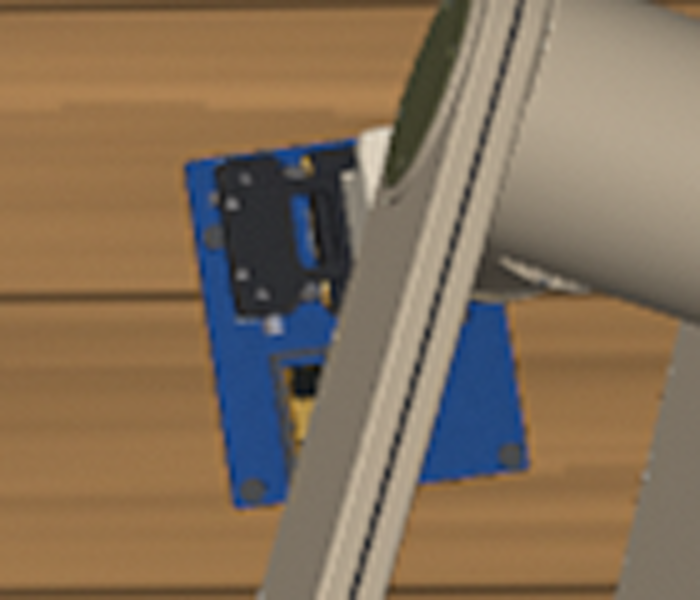

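```bash
python3 - <<'E'
from h import *
h=.124; X=np.array([np.cos(h),np.sin(h),0]);Y=np.array([-np.sin(h),np.cos(h),0])
t=np.array([.6065,-.1616,.124])
Z=lambda p:((proj("side",p)[0]-[260,85]+.5)*5-.5).round(0)
for th in (.008,.0175):
  print([Z(t+(.021+th)*Y+a*X+[0,0,dz]).tolist() for a,dz in ((0,-.011),(.01,-.011),(-.01,-.011),(0,.05))])
hc=np.array([.6065,-.162,.06])
for a,z in ((.009,.018),(-.009,.018),(.009,-.018),(-.009,-.018)): print("head",Z(hc+a*X+.007*Y+[0,0,z]))
j=hc-.016*X-[0,0,.06]
for n,a,b,z in (("brkt L top front",-.01,.055,.085),("brkt L top rear",0,.055,.085),("brkt L foot rear",0,.055,.012),("rail top front",.046,.07,.06),("rail rear",.054,.07,.06)): print(n,Z(j+a*X+b*Y+[0,0,z]))
E
```

```text
[[337.0, 228.0], [318.0, 228.0], [355.0, 228.0], [338.0, 126.0]]
[[337.0, 237.0], [319.0, 237.0], [356.0, 237.0], [339.0, 134.0]]
head [318. 262.]
head [350. 262.]
head [318. 316.]
head [349. 316.]
brkt L top front [386. 297.]
brkt L top rear [368. 297.]
brkt L foot rear [365. 407.]
rail top front [284. 353.]
rail rear [269. 353.]
```

Side view: finger at columns 322–360, above the head at 318–350 and clear of the bracket and rail. I go down into the gap.

```bash
python3 -m creep '[[0.002,0,0.01,0,140],[0,0,0.02,0,140],[0,0,0.02,0,140],[0,0,0.015,0,140],[0,0,0.009,0,140],[0,0,0,0,140],[0,0,0,0,140]]'
python3 - <<'E'
from h import *
for c,(a,b,e,f) in (("side",(85,205,260,400)),):
    im=read_camera(c)[:,:,::-1]; cv2.imwrite(f"pics/{c}7.png",cv2.resize(im[a:b,e:f],None,fx=5,fy=5,interpolation=cv2.INTER_CUBIC))
s=read_state();print(s["t"],s["tool_pos"],s["orientation"],s["opening"],s["force"])
E
```

```text
t: 10.15
tool_pos: [0.6098, -0.1619, 0.0518]
orientation: [-3.136, -0.194, 0.0]
force: [0.0, -0.3, -0.6]
opening: 0.0422
10.2 [ 0.61054134 -0.16213393  0.05275001] [3.13501782e+00 1.94282812e-01 2.15642700e-03] 0.041978643900742504 [-0.01186986  0.0648302  -0.20276383]
```

View pics/side7.png

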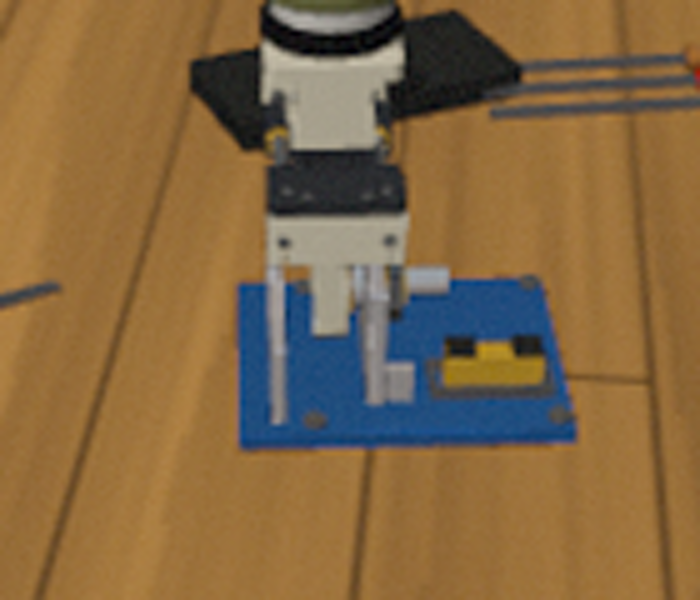

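```bash
python3 -m creep '[[-0.002,0,0,0,190],[0,0,0,0,255],[0,0,0,0,255],[0,0,0,0,255],[0,0,0,0,255],[0,0,0,0,255],[0,0,0,0,255]]' 8
python3 -c "
from plant import *
s=read_state();print(s['t'],s['tool_pos'],s['opening'],s['force'],s['wrist_torque'])"
```

```text
t: 10.78
tool_pos: [0.609, -0.1637, 0.0531]
orientation: [3.133, 0.194, 0.004]
force: [0.1, -4.3, 3.6]
opening: 0.014
10.7833 [ 0.6090308  -0.16367023  0.05313933] 0.014022440167339188 [ 0.07603285 -4.29091514  3.62830244] [-0.71212832 -0.13013418  0.09641737]
```

```bash
python3 -m creep '[[0,0.001,0,0,255],[0,0.001,0,0,255],[0,0,0,0,255],[0,0,0,0,255],[0,0,0,0,255]]' 50
python3 - <<'E'
from h import *
for c,(a,b,e,f) in (("side",(85,205,260,400)),("top",(150,270,340,480))):
    im=read_camera(c)[:,:,::-1]; cv2.imwrite(f"pics/{c}8.png",cv2.resize(im[a:b,e:f],None,fx=5,fy=5,interpolation=cv2.INTER_CUBIC))
    for k in tip_of(c,"spanner_end"): print(c,k)
    for k in tip_of(c,"brass_rest"): print(c,k)
s=read_state();print(s["t"],s["tool_pos"],s["orientation"],s["opening"],s["force"],s['wrist_torque'])
E
```

```text
t: 11.2
tool_pos: [0.6091, -0.1637, 0.0532]
orientation: [-3.135, -0.195, -0.003]
force: [-1.2, 2.2, 7.7]
opening: 0.0136
side {'pixel': [217.2, 282.2], 'confidence': 0.76}
side {'pixel': [336.3, 361.4], 'confidence': 0.6}
side {'pixel': [262.6, 304.6], 'confidence': 0.56}
side {'pixel': [355.8, 163.2], 'confidence': 0.51}
top {'pixel': [219.4, 169.6], 'confidence': 0.7}
top {'pixel': [186.7, 221.9], 'confidence': 0.64}
top {'pixel': [238.4, 136.1], 'confidence': 0.45}
11.5 [ 0.60906156 -0.16375308  0.05316343] [-3.13529453e+00 -1.94734564e-01 -2.84199994e-03] 0.013995547363612163 [-1.60675314  1.81432298  8.15391396] [0.52528616 0.26538293 0.01991805]
```

View pics/side8.png

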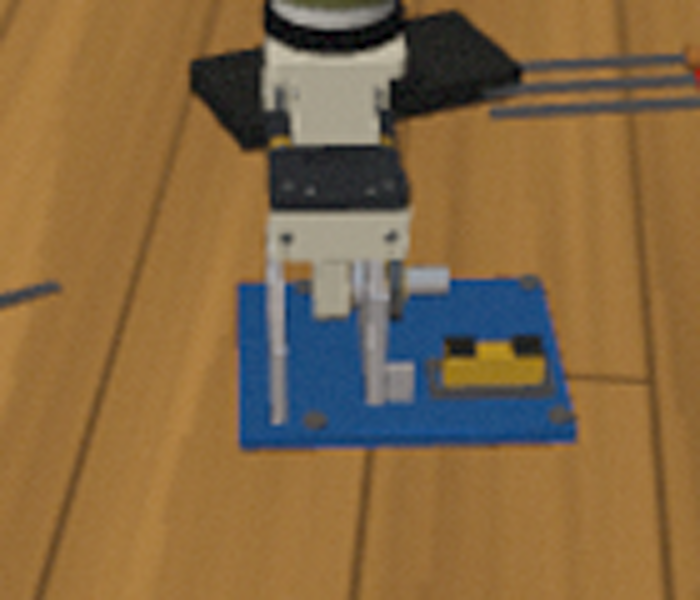

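View pics/top8.png

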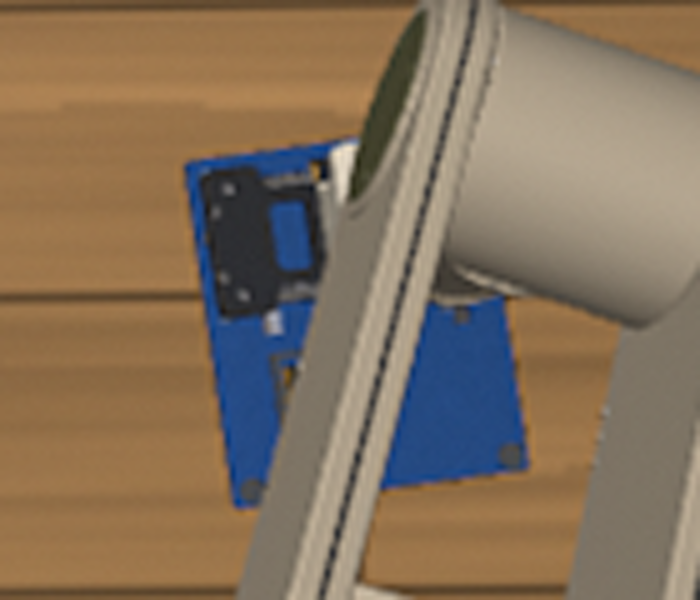

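```bash
python3 - <<'E'
from h import *
h=.124; X=np.array([np.cos(h),np.sin(h),0]);Y=np.array([-np.sin(h),np.cos(h),0])
j=np.array([.6065,-.1635,0])-.016*X
for q in (-.25,-.1,0):
  e=j-.0175*X-.117*np.cos(q)*Y+[0,0,.06+.117*np.sin(q)]
  print(q,proj("side",e),proj("top",e), ((proj("side",e)-[260,85])*5),((proj("top",e)-[340,150])*5))
im=cv2.imread("pics/side8.png"); im0=cv2.imread("pics/side6.png")
cv2.imwrite("pics/cmp8.png",cv2.resize(np.hstack([im0[180:340,250:480],im[180:340,250:480]]),None,fx=1.7,fy=1.7))
E
```

```text
-0.25 [[335.3025397  129.24372999]] [[453.82541789 205.20625328]] [[376.5126985  221.21864994]] [[569.12708946 276.03126639]]
-0.1 [[335.37987503 123.88517228]] [[456.9341228  204.73513877]] [[376.89937516 194.4258614 ]] [[584.67061401 273.67569383]]
0 [[335.46241693 120.45079003]] [[458.52199956 204.48442955]] [[377.31208463 177.25395017]] [[592.60999779 272.42214776]]
```

View pics/cmp8.png

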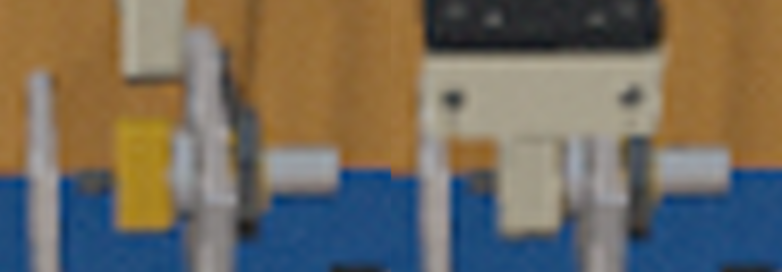

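Opening is 14.0 mm, the head's width, so both pads lie flat on its sides and it is upright. I hold a moment longer and read the state once more.

```bash
python3 -m creep '[[0,0,0,0,255],[0,0,0,0,255],[0,0,0,0,255],[0,0,0,0,255],[0,0,0,0,255],[0,0,0,0,255]]' 50
python3 -c "
from plant import *
s=read_state();print(s['t'],s['tool_pos'],s['opening'],s['force'],s['wrist_torque'])
close_job()"
```

```text
t: 12.0
tool_pos: [0.609, -0.1638, 0.0532]
orientation: [-3.135, -0.195, -0.003]
force: [-1.1, 3.0, 8.1]
opening: 0.0137
12.0 [ 0.60904631 -0.16375391  0.05316037] 0.013728021018785279 [-1.10812144  2.98818851  8.05904431] [0.52403003 0.28104656 0.09885058]
the job is handed in; nothing more can be done
```

I set the brass rest in the jig's pocket and let go, then pinched the T-head at 50 N. I handed the job in at 12.0 s of robot time with the grip still on.

**Brass rest:** It met the floor at the expected height: TCP z was 32.3 mm, and 32.4 mm was predicted. The side pictures show it flat inside the rim, both after letting go and again just before I handed in.

**T-head:** The fingers stayed at 13.7–14.0 mm, which is the head's 14 mm width, so the head should be upright. The force on the tool was steady at about 9 N.

**Not confirmed or in disagreement:**
- **Spanner level:** I could not see this. The arm and gripper hid the spanner's end from both cameras, and the network did not find it. It is inferred from the opening only.
- **Early closure:** The opening was already down to 14 mm at 8 N, although 40 N was expected to be needed. I still raised the grip to 50 N.
- **Cameras:** The two cameras differed by about 5 mm in y. I used the top camera and corrected it with the gripper's own position.
- **Bystanders:** I did not re-measure the other rests, the jar or the spectacles at the end. The pictures taken during the pick showed the steel and blue rests in place, and no unexpected contact forces appeared in the readings.

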